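# Load the slide incubator and lower its heavy lid

## Robot

A 6-joint arm with a two-finger parallel gripper is mounted at the origin on the work surface. World frame = base frame: x ahead of the robot, y to its left, z up, the work surface at z = 0. Lengths are in mm, angles in rad, forces in N, time in s.
With the tool pointing down it reaches from about 250 to 775 mm from the base axis. Payload 4 kg.
Tool frame: the origin (TCP) lies between the finger pads; the fingertips stand 17 mm ahead of it and the grasp point (between the pads) lies 2 mm behind it; z points along the fingers, y is the line along which they close (so a half turn about z gives the same grasp; the last joint's range is limited). The gripper opens to 94 mm and grips with 3 to 60 N. Pads are 16 mm wide; open, the fingers measure 119 mm over their backs; the gripper's body (75 mm by 177 mm) begins 78 mm behind the grasp point.
Start: joints at [-1.323, 0.087, 1.371, -0, 1.684, -0.103], TCP at [189.005, -516.523, 222.506] pointing down, gripper open.
Joint ranges: [-3.1, 3.1], [-0.76, 2.03], [0.27, 2.55], [-1.08, 4.22], [0.17, 2.65], [-2.57, 2.57]. Speed limits (rad/s): [2.79, 2.79, 3.14, 3.14, 3.14, 3.14].

## Interface

Orientations are given as a 3x3 rotation matrix whose columns are the frame's x, y, z axes.
In Python, from cell import manip gives the robot as it stands.
- The arm moves only by the tool servo_tool, never from a script. Its argument "deltas" is a list of rows, each a list of 3 entries, a list of its own where there are three numbers: the turn, a rotation vector about the tool's x, y, z in degrees, then the shift along the tool's x, y, z in cm, then the opening, from 0 (shut) to 1 (fully open). A call has exactly 8 rows; each row shifts and turns the commanded pose from where the row before left it, along the tool's axes as they then stand; what a row does not reach is not made up. A row lasts 1/10 s, in which the tool goes at most 50 mm and 8.59 degrees, less where a joint would pass 70% of its speed; a pose out of reach is approached as far as the arm can. A call with a gripper value outside its range is refused whole. The fingers move at their own pace and stop on an object; "force" is the grip in N (left out, the last holds). Time passes only in rows, so rows that do not move let the fingers close, or fill a call up. It gives the time, the measured TCP pose, the force, the opening and the grip force at its end, in the units of the state.
- manip.get_obs(): the state, without advancing time (a new reading comes with each control period).
- manip.read_camera(name): name is "scene" or "side" or "wrist"; returns a dict with "color" (400x640x3 uint8, red, green, blue), "depth" (400x640 float32, mm along the optical axis (not along the pixel's ray), 0 where there is no reading), "fx", "fy", "cx", "cy" (pixels), "cam_to_world" (4x4, takes a point from camera to world coordinates); the wrist camera has in their place "hand_eye" (4x4, takes a point from camera to tool coordinates, whose origin is the TCP and whose axes are the flange's). Camera axes: x right, y down, z forward; pixel columns grow to the right and rows downward; lengths in mm; the calibration is good to about 2 mm. The wrist camera is an equidistant fisheye: a pixel r from the principal point sees the ray r / f radians off the axis. A picture is of the moment at which its call begins: read the wrist's pose just before it.
- manip.job_done(): hands the job in; it is judged then, once.
The state is a dict: "time_s": time; "joint_pos": joint angles; "qvel": joint speeds; "tau": joint torques, N m; "tcp_pos": TCP position; "eef_rot": TCP orientation; "ft_force": force on the tool from outside, world axes, zero at the start; "ft_torque": the same for the moment, N m; "grip_width": finger opening in mm; "finger_force": force on a finger pad.
Only numpy, scipy, OpenCV 4.12 (cv2) and the standard library are available. Lean on these libraries where they do the work, as an engineer would, in place of code of your own. Each camera call takes 0.05 s, during which the arm holds its last target. There are 200 camera calls.

## Task

Set the steel slide rack down flat on the floor of the open slide incubator, keeping it upright and not dropping it, for the slides are glass. Then bring the heavy lid over and lower it gently all the way until it is fully shut, without letting it slam. Leave the bottle, canister and jar on the bench where they are.

Things in the scene. Friction and masses are not known exactly. Their poses are not given: they have to be found in the camera images.
- chamber_floor (a point): Centre of the chamber floor, 15 mm above the bench, of the incubator: a fixed white open box, outside 180 (x) x 220 (y) x 100 mm high, walls 12 mm, chamber 156 x 196 x 85 mm deep. x points level from the handle side (small black display) to the hinge side, which faces the robot's left give or take 20 degrees; y runs along the hinge, z up.
- lid_hinge (a point): Middle of the lid's hinge line, on the top edge of the chamber's rear side, 90 mm along the incubator's x from the chamber centre and 100 mm above the bench. The hinge line runs along the incubator's y.
- lid_handle (a point): Middle of the lid's bar handle: a level round steel bar, 16 mm thick, 140 mm long, parallel to the hinge, 45 mm off the lid's free edge on a post at each end. It lies 225 mm from the hinge along the lid and 15 mm to the lid's outside: with the lid shut, 115 mm above the bench and 135 mm from the chamber centre on the handle side.
- lid (a joint): Lid angle, rad: 0 shut and level, growing as it opens (1.57 upright, 2.0 stop). White slab 180 x 220 x 30 mm, about 1.4 kg. Starts open at 1.7 to 1.9, leaning away from the chamber. Hinge friction (0.6 N m) holds it above about 1.2; bringing it over takes some 5 N at the handle. Below about 1.1 it falls and slams if left alone; near shut the handle carries 3 to 5 N.
- rack: Slide staining rack of steel, 100 (x) x 84 (y) mm, tray part 30 mm high filled with upright glass slides, about 0.3 kg, loose on the bench. Origin at the centre of its underside, z up.
- rack_bar (a point): Middle of the rack's handle: a level round bar along the rack's x, 10 mm in diameter, 62 mm above the rack's underside, with an upright post at each end 44 mm from the middle. 32 mm of free space lie below its centre line, above the slides.
- amber_bottle: Bystander: amber glass bottle, 60 mm across, 115 mm high, loose. Origin at the centre of its underside.
- canister: Bystander: white round canister, 52 mm across, 120 mm high, loose. Origin at the centre of its underside.
- specimen_jar: Bystander: clear specimen jar with a yellow cap, 60 mm across, 65 mm high, loose. Origin at the centre of its underside.
There are look-alikes about, which are no part of the job. Leave any blue look-alike of the rack alone.

How it is judged:
By the outcome, as a careful person would: the job done as asked, in the order asked, and still so for the second after the job is handed in, with the robot touching nothing.
It also fails if it takes over 58 s, if anything falls off the work surface, if the arm or the gripper's body presses on something with over 40 N, if the wrist force passes 120 N, or if a joint passes its speed limit or range.

## Working session

There is one attempt and no reset: what is moved stays moved. The work goes in short steps, Python scripts to look and compute and a tool call to move; the robot and the scene stay as the last step left them, time stands still between calls to the robot, and variables do not carry over. Pictures are saved under pics/ and viewed, at most 10 in all, crops included, and the job is handed in when it is done.

Besides the shell and the picture viewer there is one more tool, called after ">>>" in YAML: its name, and indented under it one key for each argument. servo_tool: Moves the arm, as the interface text tells. Its arguments: {"type":"object","properties":{"deltas":{"type":"array","items":{"type":"array"}},"force":{"type":"number"}},"required":["deltas"]}

```bash
mkdir -p pics; cat > h.py <<'E'
import numpy as np, cv2
from cell import manip
def save(name,fn):
    c=manip.read_camera(name); np.savez('pics/'+fn+'.npz',**{k:v for k,v in c.items()})
    cv2.imwrite('pics/'+fn+'.png',c['color'][:,:,::-1]); return c
def load(fn): return dict(np.load('pics/'+fn+'.npz'))
def px(c,u,v,d=None):
    if d is None:
        w=c['depth'][int(v)-1:int(v)+2,int(u)-1:int(u)+2]; w=w[w>0]; d=np.median(w) if len(w) else np.nan
    p=np.array([(u-c['cx'])/c['fx']*d,(v-c['cy'])/c['fy']*d,d,1]); return (c['cam_to_world']@p)[:3]
def pxz(c,u,v,z):
    a=px(c,u,v,1.);o=c['cam_to_world'][:3,3]; r=a-o; return o+r*(z-o[2])/r[2]
E
python3 - <<'E'
from h import *
a=save('scene','s0');b=save('side','d0')
for c in(a,b): print(c['cam_to_world'].round(2).tolist(),c['fx'])
o=manip.get_obs();print(o['time_s'],o['tcp_pos'],o['eef_rot'].round(3) if hasattr(o['eef_rot'],'round') else o['eef_rot'],o['ft_force'])
E
```

```text
[[-0.23, 0.74, -0.63, 1238.58], [0.97, 0.17, -0.16, 154.6], [-0.01, -0.65, -0.76, 1023.49], [0.0, 0.0, 0.0, 1.0]] 456.2474463588492
[[0.95, -0.22, 0.22, 126.64], [-0.31, -0.72, 0.63, -1090.62], [0.02, -0.66, -0.75, 1343.88], [0.0, 0.0, 0.0, 1.0]] 519.3883583785205
0.1 [ 188.89446403 -516.06684575  221.43574564] [[ 0.939  0.344 -0.001]
 [ 0.344 -0.939  0.002]
 [ 0.    -0.002 -1.   ]] [-0.11894651 -0.82762325 -0.34565274]
```

View pics/s0.png

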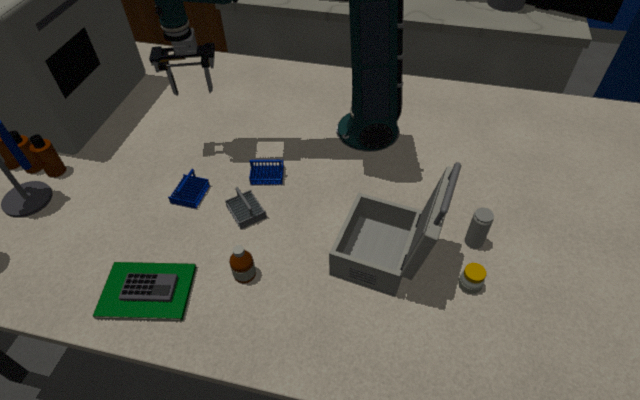

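View pics/d0.png

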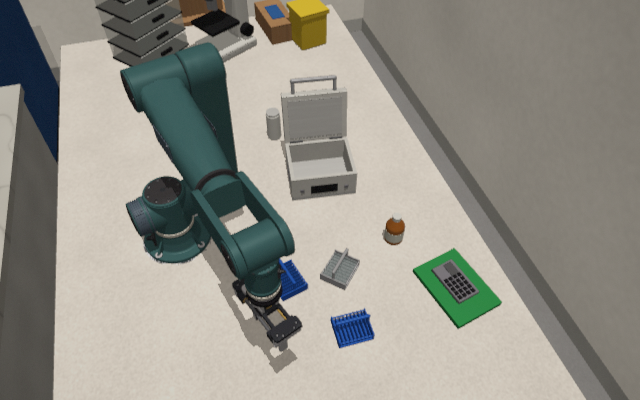

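The scene has two blue look-alike racks, at scene (190,190) and (267,172). The only grey steel one is at scene (245,207), side (340,267), so that one fits the description. The incubator is at scene (380,240), with its lid open toward +y. I'll confirm with enlarged crops.

```bash
python3 - <<'E'
from h import *
def crop(fn,x,y,w,h,s): return cv2.resize(cv2.imread('pics/'+fn+'.png')[y:y+h,x:x+w],None,fx=s,fy=s,interpolation=cv2.INTER_CUBIC)
A=np.hstack([crop('s0',210,170,80,60,5),crop('d0',305,235,80,60,5)])
B=np.hstack([crop('s0',320,155,160,120,2.5),crop('d0',260,70,133,100,3)[:300,:400]])
B=np.hstack([B,np.zeros((300,800-B.shape[1],3),np.uint8)]) if B.shape[1]<800 else B
cv2.imwrite('pics/c0.png',np.vstack([A,B]))
E
```

```text
(no output)
```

View pics/c0.png

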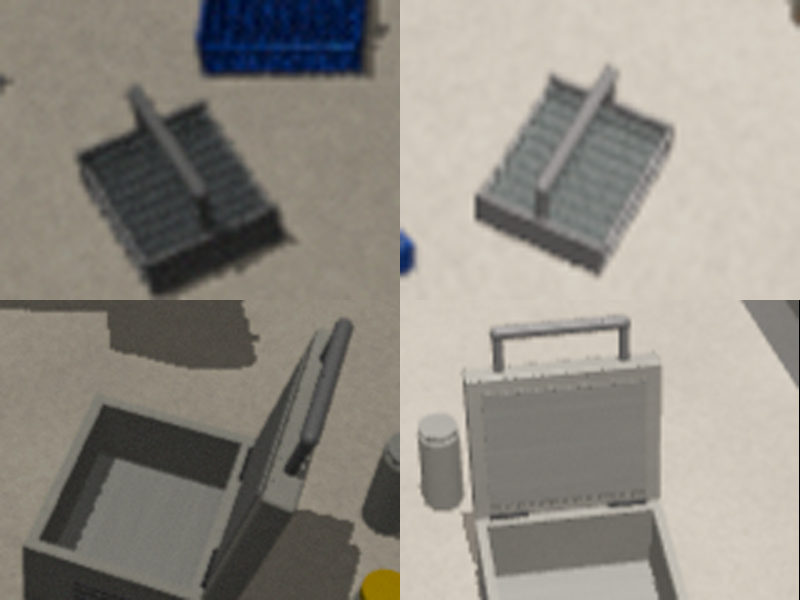

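Confirmed: the rack is grey steel with slides and its bar runs diagonally, with bar ends at scene (237,188) and (251,208) and side (347,249) and (333,272). Next I'll measure using depth.

```bash
cat >> h.py <<'E'
def cloud(c,x0,x1,y0,y1):
    v,u=np.mgrid[y0:y1,x0:x1]; d=c['depth'][y0:y1,x0:x1]; m=d>0;u=u[m];v=v[m];d=d[m]
    P=np.c_[(u-c['cx'])/c['fx']*d,(v-c['cy'])/c['fy']*d,d,np.ones(len(d))]; return (P@c['cam_to_world'].T)[:,:3]
E
python3 - <<'E'
from h import *
np.set_printoptions(precision=1,suppress=True)
for fn,rk,inc in(('s0',(220,275,180,232),(322,470,155,295)),('d0',(315,368,245,290),(270,365,65,205))):
    c=load(fn);P=cloud(c,*rk);B=P[(P[:,2]>52)&(P[:,2]<75)]
    def line(B):
        m=B.mean(0);d=np.linalg.svd(B-m)[2][0];t=(B-m)@d;return m,d,t.min(),t.max(),m+d*(t.min()+t.max())/2
    print(fn,'bar',len(B),line(B))
    T=P[(P[:,2]>15)&(P[:,2]<45)].astype(np.float32);print(' tray',cv2.minAreaRect(T[:,:2]))
    Q=cloud(c,*inc);R=Q[(Q[:,2]>94)&(Q[:,2]<103)].astype(np.float32);print(' rim',len(R),cv2.minAreaRect(R[:,:2]))
    F=Q[(Q[:,2]>10)&(Q[:,2]<20)];print('floor',F.mean(0),len(F))
    H=Q[Q[:,2]>295];print(' hi',len(H),line(H),H[:,2].max())
    L=Q[(Q[:,2]>125)&(Q[:,2]<260)];m=L.mean(0);print(' lid',m,np.linalg.svd(L-m,full_matrices=False)[2][2])
a,b=load('s0'),load('d0')
print([pxz(a,237,188.4,65),pxz(a,250.6,208,65),pxz(b,347.4,249,65),pxz(b,333.4,272,65)])
for n,(u,v),(u2,v2) in(('bot',(243,250),(395,222)),('can',(482,212),(273,112)),):print(n,px(a,u,v),px(b,u2,v2))
print('jar',px(a,475,270))
E
```

```text
s0 bar 95 (array([ 453.5, -279. ,   63.1]), array([ 0.7,  0.7, -0. ]), np.float64(-50.900590289486786), np.float64(46.61192789108076), array([ 451.9, -280.5,   63.1]))Traceback (most recent call last):
  File "<stdin>", line 8, in <module>
cv2.error: OpenCV(4.12.0) /io/opencv/modules/imgproc/src/convhull.cpp:143: error: (-215:Assertion failed) total >= 0 && (depth == CV_32F || depth == CV_32S) in function 'convexHull'
```

```bash
python3 - <<'E'
from h import *
np.set_printoptions(precision=2,suppress=True)
mr=lambda T:cv2.minAreaRect(np.ascontiguousarray(T[:,:2],dtype=np.float32))
def line(B):
    m=B.mean(0);d=np.linalg.svd(B-m,full_matrices=False)[2][0];t=(B-m)@d;return d,t.max()-t.min(),m+d*(t.min()+t.max())/2
for fn,rk,inc in(('s0',(220,275,180,232),(322,470,155,295)),('d0',(315,368,245,290),(270,365,65,205))):
    c=load(fn);P=cloud(c,*rk);B=P[(P[:,2]>52)&(P[:,2]<75)]
    print(fn,'bar',len(B),line(B))
    print(' tray',mr(P[(P[:,2]>15)&(P[:,2]<45)]))
    Q=cloud(c,*inc);R=Q[(Q[:,2]>94)&(Q[:,2]<103)];print(' rim',len(R),mr(R))
    H=Q[Q[:,2]>300];print(' hi',len(H),line(H),H[:,2].max())
    L=Q[(Q[:,2]>125)&(Q[:,2]<260)];m=L.mean(0);print(' lid',m,np.linalg.svd(L-m,full_matrices=False)[2][2])
a,b=load('s0'),load('d0')
for p in [pxz(a,237,188.4,65),pxz(a,250.6,208,65),pxz(b,347.4,249,65),pxz(b,333.4,272,65)]:print(p)
for n,(u,v),(u2,v2) in(('bot',(243,250),(395,222)),('can',(482,212),(273,112)),):print(n,px(a,u,v),px(b,u2,v2))
print('jar',px(a,475,270))
E
```

```text
s0 bar 95 (array([ 0.71,  0.7 , -0.01]), np.float64(97.51251818056755), array([ 451.95, -280.49,   63.13]))
 tray ((426.993408203125, -288.15252685546875), (180.44752502441406, 118.13538360595703), 16.090177536010742)
 rim 1206 ((512.68017578125, 124.13825988769531), (209.73056030273438, 224.54013061523438), 81.68035888671875)
 hi 438 (array([ 0.99, -0.15, -0.03]), np.float64(154.741958271031), array([534.01, 252.75, 322.03])) 328.3472468553497
 lid [587.49 213.92 199.18] [ 0.05  0.98 -0.18]
d0 bar 102 (array([-0.71, -0.7 ,  0.01]), np.float64(98.66916490796841), array([ 450.83, -287.79,   65.2 ]))
 tray ((449.98565673828125, -287.43280029296875), (106.71883392333984, 85.15159606933594), 44.66211700439453)
 rim 667 ((513.81640625, 184.851806640625), (369.9641418457031, 238.56011962890625), 88.84379577636719)
 hi 260 (array([-0.8 , -0.55,  0.25]), np.float64(752.9168254657121), array([282.19,  68.73, 398.8 ])) 591.1680293599742
 lid [525.66 211.01 194.69] [ 0.16  0.97 -0.18]
[ 421.24 -310.42   65.  ]
[ 483.42 -247.1    65.  ]
[ 484.98 -255.     65.  ]
[ 419.   -319.24   65.  ]
bot [ 652.48 -200.94  110.28] [ 646.96 -228.14  101.51]
can [404.71 364.81 117.74] [415.77 364.65 118.2 ]
jar [550.72 363.41  63.11]
```

```bash
python3 - <<'E'
from h import *
np.set_printoptions(precision=2,suppress=True)
C=np.array([512,109.]);
from scipy.optimize import minimize
for fn,inc in(('s0',(322,470,155,295)),('d0',(270,365,65,205))):
    c=load(fn);Q=cloud(c,*inc)
    # front face / side face normals
    for ang in (79,81.5,84):
        e=np.array([np.cos(np.radians(ang)),np.sin(np.radians(ang))]);f=np.array([e[1],-e[0]])
        X=(Q[:,:2]-C)@e;Y=(Q[:,:2]-C)@f;z=Q[:,2]
        near=(abs(X)<130)&(abs(Y)<125)
        r=near&(z>95)&(z<104)
        fw=near&(z>30)&(z<90)&(X<-80);sw=near&(z>30)&(z<90)&(Y>101)&(X<80)
        print(fn,ang,'rim x',np.percentile(X[r],[1,50,99]),'y',np.percentile(Y[r],[1,99]),'front',fw.sum(),np.median(X[fw]),X[fw].std(),'side',sw.sum(),np.median(Y[sw]),Y[sw].std())
    H=(z>290)&(X>20)&(X<120)&(abs(Y)<90)
    print(' handle',Q[H].mean(0),np.percentile(Q[H][:,2],98),H.sum(), np.polyfit(Q[H][:,0],Q[H][:,1],1), np.percentile(Q[H][:,0],[1,99]))
E
```

```text
s0 79 rim x [-91.23   7.05 105.62] y [-112.6   111.49] front 97 -81.11233681167228 1.2853080108436146 side 862 108.69841314333561 2.376351494512124
s0 81.5 rim x [-89.08   4.56 101.03] y [-111.21  109.39] front 56 -85.34440566885172 3.034972085126211 side 887 108.36305498173414 1.1509339377648886
s0 84 rim x [-91.45   3.89  96.24] y [-111.53  112.34] front 102 -85.59600067300815 4.802734620003125 side 913 108.34299411040352 2.4884581506604118<stdin>:16: RuntimeWarning: Mean of empty slice.
  ret = um.true_divide(
Traceback (most recent call last):
IndexError: index -1 is out of bounds for axis 0 with size 0
```

>>> servo_tool:
  deltas:
    - [[0,0,-8.3],[0,0,0],1]
    - [[0,0,-8.3],[0,0,0],1]
    - [[0,0,-8.3],[0,0,0],1]
    - [[0,0,0],[4.9,0.3,0],1]
    - [[0,0,0],[4.9,0.3,0],1]
    - [[0,0,0],[4.9,0.3,0],1]
    - [[0,0,0],[4.9,0.3,0],1]
    - [[0,0,0],[4.9,0.3,0],1]
  force: 30

```text
time_s: 0.9
tcp_pos: [373.8, -352.2, 222.0]
eef_rot: [[0.707, 0.707, -0.0], [0.707, -0.707, 0.0], [0.0, -0.001, -1.0]]
ft_force: [0.4, 0.1, -0.2]
grip_width: 94.0
finger_force: 0.0
```

>>> servo_tool:
  deltas:
    - [[0,0,0],[4.0,0.3,0],1]
    - [[0,0,0],[3.5,0.2,0.5],1]
    - [[0,0,0],[2.5,0,1],1]
    - [[0,0,0],[0.4,0.1,1],1]
    - [[0,0,0],[0,0,1],1]
    - [[0,0,0],[0,0,1],1]
    - [[0,0,0],[0,0,0.5],1]
    - [[0,0,0],[0,0,0],1]

```text
time_s: 1.7
tcp_pos: [449.4, -285.1, 171.2]
eef_rot: [[0.708, 0.706, -0.002], [0.706, -0.708, 0.001], [-0.001, -0.002, -1.0]]
ft_force: [-1.1, 0.1, -0.6]
grip_width: 94.5
finger_force: 0.0
```

```bash
python3 - <<'E'
from h import *
o=manip.get_obs();print(o['time_s'],np.round(o['tcp_pos'],1),np.round(o['eef_rot'],3))
c=save('wrist','w1');print(c['hand_eye'].round(3).tolist(),c['fx'],c['cx'],c['cy'])
E
```

```text
1.7 [ 449.4 -285.1  171.2] [[ 0.708  0.706 -0.002]
 [ 0.706 -0.708  0.001]
 [-0.001 -0.002 -1.   ]]
[[0.0, -0.969, -0.247, 70.103], [1.0, 0.0, 0.0, -0.399], [-0.0, -0.247, 0.969, -162.376], [0.0, 0.0, 0.0, 1.0]] 309.70691628693146 323.0599455751891 196.4933916500912
```

View pics/w1.png

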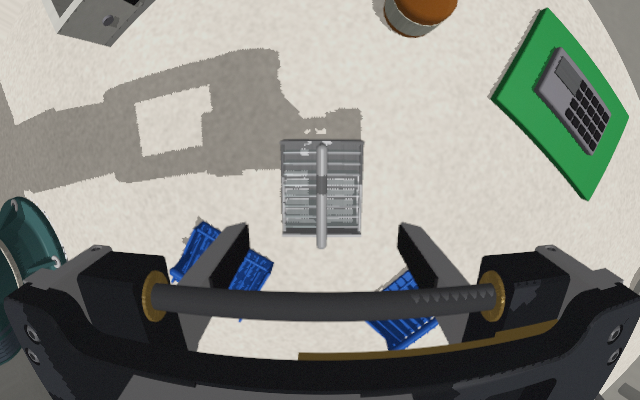

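The bar runs from (321,145) to (321,246) in the picture, so it is centred under the tool within 2 mm and aligned. I'll descend and grip.

>>> servo_tool:
  deltas:
    - [[0,0,0],[0,-0.1,2.0],1]
    - [[0,0,0],[0,-0.1,2.0],1]
    - [[0,0,0],[0,0,2.0],1]
    - [[0,0,0],[0,0,2.0],1]
    - [[0,0,0],[0,0,1.5],1]
    - [[0,0,0],[0,0,1.0],1]
    - [[0,0,0],[0,0,0.5],1]
    - [[0,0,0],[0,0,0],1]

```text
time_s: 2.55
tcp_pos: [449.1, -283.4, 62.4]
eef_rot: [[0.707, 0.707, -0.0], [0.707, -0.707, 0.0], [-0.0, -0.0, -1.0]]
ft_force: [0.2, 0.2, 0.1]
grip_width: 93.9
finger_force: 0.0
```

>>> servo_tool:
  deltas:
    - [[0,0,0],[0,0,0.1],0]
    - [[0,0,0],[0,0,0],0]
    - [[0,0,0],[0,0,0],0]
    - [[0,0,0],[0,0,0],0]
    - [[0,0,0],[0,0,0],0]
    - [[0,0,0],[0,0,0],0]
    - [[0,0,0],[0,0,0],0]
    - [[0,0,0],[0,0,0],0]
  force: 30

```text
time_s: 3.35
tcp_pos: [449.2, -283.2, 61.4]
eef_rot: [[0.707, 0.707, -0.0], [0.707, -0.707, -0.0], [-0.0, -0.0, -1.0]]
ft_force: [-0.6, 0.6, -0.5]
grip_width: 33.2
finger_force: 0.0
```

>>> servo_tool:
  deltas:
    - [[0,0,0],[0,0,0],0]
    - [[0,0,0],[0,0,0],0]
    - [[0,0,0],[0,0,0],0]
    - [[0,0,0],[0,0,0],0]
    - [[0,0,0],[0,0,0],0]
    - [[0,0,0],[0,0,0],0]
    - [[0,0,0],[0,0,-0.2],0]
    - [[0,0,0],[0,0,-0.5],0]

```text
time_s: 4.15
tcp_pos: [448.4, -282.6, 67.3]
eef_rot: [[0.707, 0.707, -0.002], [0.707, -0.707, 0.002], [-0.0, -0.003, -1.0]]
ft_force: [0.5, 0.2, -3.9]
grip_width: 9.0
finger_force: 30.0
```

>>> servo_tool:
  deltas:
    - [[0,0,0],[0,0,-1.0],0]
    - [[0,0,0],[0,0,-2.0],0]
    - [[0,0,0],[0,0,-2.5],0]
    - [[0,0,0],[0,0,-2.5],0]
    - [[0,0,0],[0,0,-2.5],0]
    - [[0,0,0],[0,0,-2.0],0]
    - [[0,0,0],[0,0,-1.3],0]
    - [[0,0,0],[0,0,-0.9],0]

```text
time_s: 4.95
tcp_pos: [449.4, -283.4, 217.1]
eef_rot: [[0.707, 0.707, 0.001], [0.707, -0.707, -0.001], [0.0, 0.002, -1.0]]
ft_force: [-0.6, 0.2, -2.8]
grip_width: 9.0
finger_force: 30.0
```

>>> servo_tool:
  deltas:
    - [[0,0,-2.5],[0,0,0],0]
    - [[0,0,-4.5],[0,0,0],0]
    - [[0,0,-6],[0,0,0],0]
    - [[0,0,-7],[0,0,0],0]
    - [[0,0,-6.5],[0,0,0],0]
    - [[0,0,-5],[0,0,0],0]
    - [[0,0,-3.5],[0,0,0],0]
    - [[0,0,-1.5],[0,0,0],0]

```text
time_s: 5.75
tcp_pos: [448.9, -282.9, 214.6]
eef_rot: [[0.147, 0.989, -0.002], [0.989, -0.147, 0.001], [0.001, -0.002, -1.0]]
ft_force: [0.1, 0.6, -3.4]
grip_width: 9.0
finger_force: 30.0
```

>>> servo_tool:
  deltas:
    - [[0,0,0],[0.8,0,0],0]
    - [[0,0,0],[1.6,0,0],0]
    - [[0,0,0],[2.4,0.1,0],0]
    - [[0,0,0],[3,0.1,0],0]
    - [[0,0,0],[3,0.1,0],0]
    - [[0,0,0],[3,0.1,0],0]
    - [[0,0,0],[3,0,0],0]
    - [[0,0,0],[3,0,0],0]

```text
time_s: 6.55
tcp_pos: [482.2, -85.3, 215.6]
eef_rot: [[0.148, 0.989, 0.0], [0.989, -0.148, 0.001], [0.001, 0.0, -1.0]]
ft_force: [-0.0, -0.4, -2.5]
grip_width: 8.9
finger_force: 30.0
```

>>> servo_tool:
  deltas:
    - [[0,0,0],[3,0,0],0]
    - [[0,0,0],[3,0,0],0]
    - [[0,0,0],[3,0,0],0]
    - [[0,0,0],[3,0,0],0]
    - [[0,0,0],[3,0,0],0]
    - [[0,0,0],[2.4,0,0],0]
    - [[0,0,0],[1.6,0,0],0]
    - [[0,0,0],[0.8,0,0],0]

```text
time_s: 7.35
tcp_pos: [511.0, 110.5, 215.4]
eef_rot: [[0.145, 0.989, -0.0], [0.989, -0.145, 0.001], [0.001, -0.0, -1.0]]
ft_force: [0.5, -0.4, -3.2]
grip_width: 9.3
finger_force: 30.0
```

```bash
python3 - <<'E'
from h import *
o=manip.get_obs();print(o['time_s'],np.round(o['tcp_pos'],1),np.round(o['eef_rot'],3))
a=save('scene','s2');b=save('side','d2')
A=cv2.imread('pics/s2.png')[60:330,290:520];B=cv2.imread('pics/d2.png')[40:240,240:410]
f=lambda I:cv2.resize(I,(400,int(I.shape[0]*400/I.shape[1])),interpolation=2)
A,B=f(A),f(B);h=min(len(A),len(B));cv2.imwrite('pics/c2.png',np.hstack([A[:h],B[:h]]))
E
```

```text
7.35 [511.  110.5 215.4] [[ 0.145  0.989 -0.   ]
 [ 0.989 -0.145  0.001]
 [ 0.001 -0.    -1.   ]]
```

View pics/c2.png

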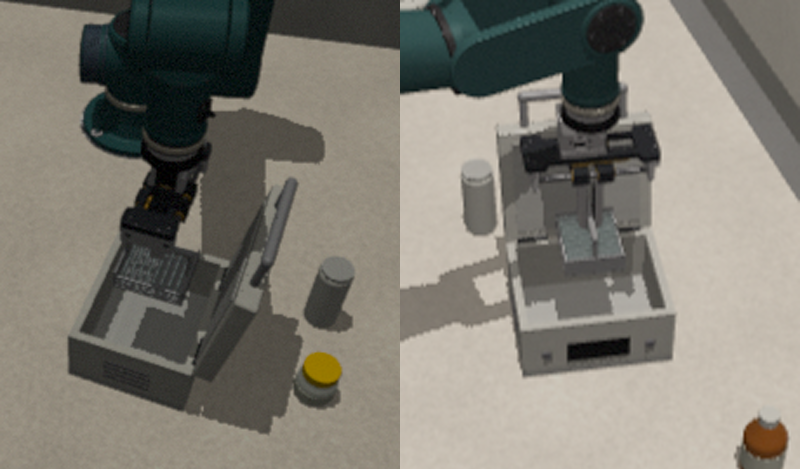

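The rack hangs upright and centred over the chamber, with the lid clear behind it. Lowering, shifted slightly toward the handle side.

>>> servo_tool:
  deltas:
    - [[0,0,0],[-0.3,0,1],0]
    - [[0,0,0],[-0.4,0,2],0]
    - [[0,0,0],[-0.2,0,2],0]
    - [[0,0,0],[0,0,2],0]
    - [[0,0,0],[0,0,2],0]
    - [[0,0,0],[0,0,1.8],0]
    - [[0,0,0],[0,0,1.2],0]
    - [[0,0,0],[0,0,0.6],0]

```text
time_s: 8.25
tcp_pos: [509.3, 98.0, 87.6]
eef_rot: [[0.149, 0.989, -0.003], [0.989, -0.149, -0.001], [-0.001, -0.003, -1.0]]
ft_force: [0.1, -0.2, -4.1]
grip_width: 9.3
finger_force: 30.0
```

>>> servo_tool:
  deltas:
    - [[0,0,0],[0,0,0.3],0]
    - [[0,0,0],[0,0,0.2],0]
    - [[0,0,0],[0,0,0.2],0]
    - [[0,0,0],[0,0,0.15],0]
    - [[0,0,0],[0,0,0.15],0]
    - [[0,0,0],[0,0,0.1],0]
    - [[0,0,0],[0,0,0.1],0]
    - [[0,0,0],[0,0,0],0]

```text
time_s: 9.05
tcp_pos: [510.3, 99.0, 77.3]
eef_rot: [[0.148, 0.989, -0.0], [0.989, -0.148, -0.0], [-0.0, -0.0, -1.0]]
ft_force: [-0.8, -0.4, -3.5]
grip_width: 8.9
finger_force: 30.0
```

>>> servo_tool:
  deltas:
    - [[0,0,0],[0,0,0.05],0]
    - [[0,0,0],[0,0,0.05],0]
    - [[0,0,0],[0,0,0.05],0]
    - [[0,0,0],[0,0,0.05],0]
    - [[0,0,0],[0,0,0.0],0]
    - [[0,0,0],[0,0,0],0]
    - [[0,0,0],[0,0,0],0]
    - [[0,0,0],[0,0,0],0]

```text
time_s: 9.85
tcp_pos: [510.9, 99.0, 76.4]
eef_rot: [[0.148, 0.989, 0.001], [0.989, -0.148, -0.0], [0.0, 0.001, -1.0]]
ft_force: [-1.5, 0.4, 5.4]
grip_width: 9.2
finger_force: 30.0
```

>>> servo_tool:
  deltas:
    - [[0,0,0],[0,0,0],0.15]
    - [[0,0,0],[0,0,0],0.3]
    - [[0,0,0],[0,0,0],0.45]
    - [[0,0,0],[0,0,0],0.5]
    - [[0,0,0],[0,0,0],0.5]
    - [[0,0,0],[0,0,0],0.5]
    - [[0,0,0],[0,0,0],0.5]
    - [[0,0,0],[0,0,0],0.5]

```text
time_s: 10.65
tcp_pos: [510.4, 99.0, 75.5]
eef_rot: [[0.148, 0.989, 0.0], [0.989, -0.148, -0.0], [-0.0, 0.0, -1.0]]
ft_force: [-0.1, -0.7, -0.8]
grip_width: 47.0
finger_force: 0.0
```

>>> servo_tool:
  deltas:
    - [[0,0,0],[0,0,-0.5],0.5]
    - [[0,0,0],[0,0,-1.5],0.5]
    - [[0,0,0],[0,0,-3],0.5]
    - [[0,0,0],[0,0,-4],0.5]
    - [[0,0,0],[0,0,-4],0.6]
    - [[0,0,0],[-3,0,-4],0.6]
    - [[0,0,0],[-3,0,-4],0.6]
    - [[0,0,0],[-3,0,-4],0.6]

```text
time_s: 11.45
tcp_pos: [496.5, 9.3, 327.7]
eef_rot: [[0.147, 0.989, 0.001], [0.989, -0.147, -0.0], [-0.0, 0.001, -1.0]]
ft_force: [1.2, -0.5, 0.4]
grip_width: 56.7
finger_force: 0.0
```

```bash
python3 - <<'E'
from h import *
o=manip.get_obs();print(o['time_s'],np.round(o['tcp_pos'],1),np.round(o['eef_rot'],3),np.round(o['joint_pos'],2))
save('wrist','w3')
E
```

```text
11.45 [496.5   9.3 327.7] [[ 0.147  0.989  0.001]
 [ 0.989 -0.147 -0.   ]
 [-0.     0.001 -1.   ]] [-0.1  -0.03  1.28 -0.    1.89  0.05]
```

View pics/w3.png

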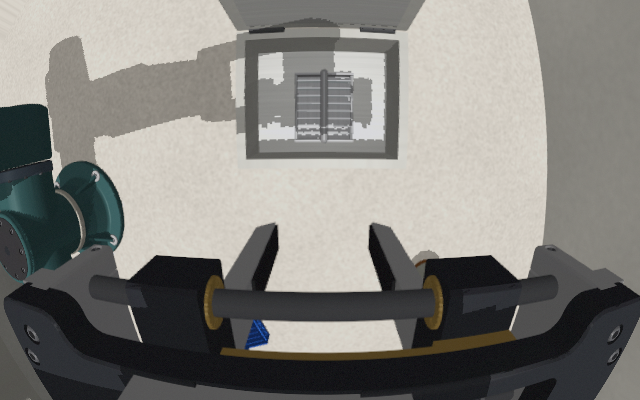

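The rack is upright and centred in the chamber, at (323,106) in the wrist picture. Now I'll raise, turn 90° and go above the handle.

>>> servo_tool:
  deltas:
    - [[0,0,-8.2],[0,0,-0.8],0.8]
    - [[0,0,-8.2],[0,0,-0.8],0.8]
    - [[0,0,-8.2],[0,0,-0.8],0.8]
    - [[0,0,-8.2],[0,0,-0.8],0.8]
    - [[0,0,-8.2],[0,0,-0.8],0.8]
    - [[0,0,-8.2],[0,0,-0.8],0.8]
    - [[0,0,-8.2],[0,0,-0.8],0.8]
    - [[0,0,-8.2],[0,0,-0.8],0.8]

```text
time_s: 12.3
tcp_pos: [497.0, 10.1, 390.0]
eef_rot: [[-0.843, 0.538, 0.001], [0.538, 0.843, -0.0], [-0.0, 0.0, -1.0]]
ft_force: [-0.0, -0.0, 0.2]
grip_width: 75.1
finger_force: 0.0
```

>>> servo_tool:
  deltas:
    - [[0,0,-8.2],[0,0,0],0.8]
    - [[0,0,-8.2],[0,0,0],0.8]
    - [[0,0,-8],[0,0,0],0.8]
    - [[0,0,0],[0,3,0],0.8]
    - [[0,0,0],[0,4,0],0.8]
    - [[0,0,0],[0,4,0],0.8]
    - [[0,0,0],[0,3,0],0.8]
    - [[0,0,0],[0,2,0],0.8]

```text
time_s: 13.1
tcp_pos: [520.6, 170.5, 389.4]
eef_rot: [[-0.989, 0.146, -0.0], [0.146, 0.989, 0.0], [0.0, 0.0, -1.0]]
ft_force: [0.1, -0.3, -0.0]
grip_width: 75.4
finger_force: 0.0
```

```bash
python3 - <<'E'
from h import *
np.set_printoptions(precision=1,suppress=True)
o=manip.get_obs();print(o['time_s'],o['tcp_pos'],o['joint_pos'])
b=load('d0')
for z in(318,324):print(pxz(b,290.7,79.5,z),pxz(b,336,77,z))
a=load('s0');e=np.array([.148,.989]);P=cloud(a,400,470,155,240);H=P[(P[:,2]>295)]
X=(H[:,:2]-[511,109])@e;print(np.percentile(X,[2,50,98]),np.percentile(H[:,2],[2,50,98]))
save('wrist','w4')
E
```

```text
13.1 [520.6 170.5 389.4] [ 0.2  0.1  1.   0.   2.  -1.2]
[463.9 269.5 318. ] [609.6 239.2 318. ]
[461.9 261.5 324. ] [606.8 231.5 324. ]
[137.8 145.4 153.3] [299.7 322.9 326.5]
```

View pics/w4.png

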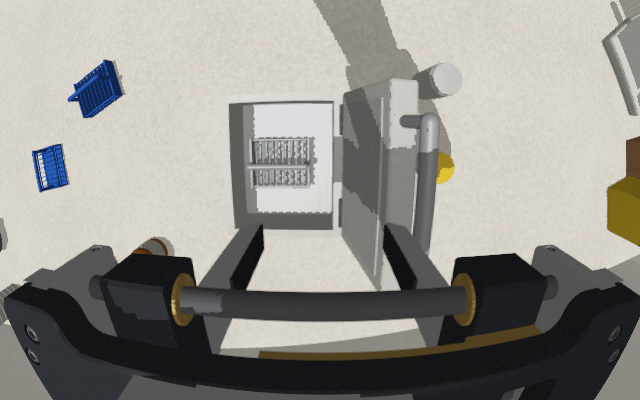

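The handle bar runs from (430,125) to (421,250), about 82 mm to the tool's +y, which agrees with the estimate. Moving over it and descending.

>>> servo_tool:
  deltas:
    - [[0,0,0],[0,2.5,0],0.8]
    - [[0,0,0],[0,3,0],0.8]
    - [[0,0,0],[0,2,0],0.8]
    - [[0,0,0],[0,0.75,0.5],0.8]
    - [[0,0,0],[0,0,1.5],0.8]
    - [[0,0,0],[0,0,1.5],0.8]
    - [[0,0,0],[0,0,1],0.8]
    - [[0,0,0],[0,0,0.5],0.8]

```text
time_s: 13.95
tcp_pos: [532.6, 249.0, 338.1]
eef_rot: [[-0.989, 0.149, -0.002], [0.149, 0.989, -0.001], [0.002, -0.001, -1.0]]
ft_force: [0.0, 0.1, 0.1]
grip_width: 75.5
finger_force: 0.0
```

```bash
python3 - <<'E'
from h import *
o=manip.get_obs();print(np.round(o['tcp_pos'],1))
save('side','d5');a=save('wrist','w5')
A=cv2.resize(cv2.imread('pics/d5.png')[20:180,240:400],(400,400),interpolation=2);B=cv2.imread('pics/w5.png')[:,130:530]
cv2.imwrite('pics/c5.png',np.hstack([A,B]))
E
```

```text
[532.6 249.  338.1]
```

View pics/c5.png

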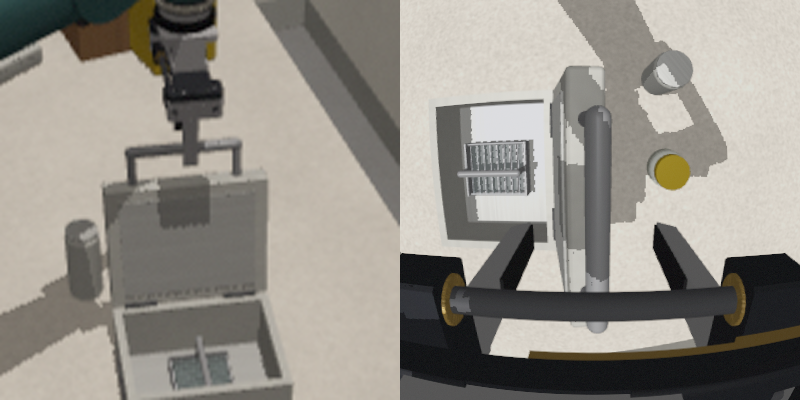

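The bar lies between the fingers, 3 mm to the tool's +y. Descending and gripping.

>>> servo_tool:
  deltas:
    - [[0,0,0],[0,0.3,0.5],0.8]
    - [[0,0,0],[0,0,1],0.7]
    - [[0,0,0],[0,0,0.6],0.5]
    - [[0,0,0],[0,0,0],0.35]
    - [[0,0,0],[0,0,0],0]
    - [[0,0,0],[0,0,0],0]
    - [[0,0,0],[0,0,0],0]
    - [[0,0,0],[0,0,0],0]
  force: 20

```text
time_s: 14.85
tcp_pos: [533.5, 252.8, 318.8]
eef_rot: [[-0.989, 0.148, 0.001], [0.148, 0.989, 0.0], [-0.001, 0.0, -1.0]]
ft_force: [-0.1, 1.1, 0.2]
grip_width: 22.4
finger_force: 0.0
```

>>> servo_tool:
  deltas:
    - [[0,0,0],[0,0,0],0]
    - [[0,0,0],[0,0,0],0]
    - [[0,0,0],[0,0,0],0]
    - [[0,0,0],[0,0,0],0]
    - [[0,0,0],[0,0,0],0]
    - [[0,0,0],[0,0,0],0]
    - [[0,0,0],[0,0,0],0]
    - [[0,0,0],[0,0,0],0]

```text
time_s: 15.65
tcp_pos: [533.4, 252.8, 318.6]
eef_rot: [[-0.989, 0.148, 0.0], [0.148, 0.989, -0.0], [-0.0, 0.0, -1.0]]
ft_force: [0.3, -1.0, 1.5]
grip_width: 15.3
finger_force: 20.0
```

```bash
python3 - <<'E'
import numpy as np
th=[1.753]; 
steps=[.02,.03]+[.05]*30
for s in steps: th.append(th[-1]-s)
th=[t for t in th if t>.2]
for s in [.03]*20: 
    if th[-1]-s>0: th.append(th[-1]-s)
th.append(0); th=np.array(th)
X=-225*np.cos(th)+15*np.sin(th);Z=225*np.sin(th)+15*np.cos(th)
for i in range(1,len(th)): print(i,round(th[i],3),round((X[i]-X[i-1])/10,2),round(-(Z[i]-Z[i-1])/10,2), 'end y,z',round(511+.148*(90+X[i]),0),round(109+.989*(90+X[i]),1),round(100+Z[i],1))
E
```

```text
1 1.733 -0.44 -0.11 end y,z 532.0 248.6 319.6
2 1.703 -0.66 -0.14 end y,z 531.0 242.0 321.1
3 1.653 -1.11 -0.19 end y,z 529.0 231.1 323.0
4 1.603 -1.12 -0.14 end y,z 528.0 220.0 324.4
5 1.553 -1.12 -0.08 end y,z 526.0 208.9 325.2
6 1.503 -1.13 -0.03 end y,z 524.0 197.7 325.5
7 1.453 -1.13 0.03 end y,z 523.0 186.6 325.2
8 1.403 -1.12 0.09 end y,z 521.0 175.5 324.3
9 1.353 -1.12 0.14 end y,z 519.0 164.4 322.9
10 1.303 -1.11 0.2 end y,z 518.0 153.4 320.9
11 1.253 -1.1 0.25 end y,z 516.0 142.6 318.4
12 1.203 -1.08 0.31 end y,z 514.0 131.8 315.3
13 1.153 -1.07 0.36 end y,z 513.0 121.3 311.7
14 1.103 -1.05 0.41 end y,z 511.0 110.9 307.6
15 1.053 -1.03 0.47 end y,z 510.0 100.8 302.9
16 1.003 -1.0 0.52 end y,z 508.0 90.8 297.8
17 0.953 -0.97 0.57 end y,z 507.0 81.2 292.1
18 0.903 -0.95 0.61 end y,z 505.0 71.9 286.0
19 0.853 -0.91 0.66 end y,z 504.0 62.8 279.3
20 0.803 -0.88 0.71 end y,z 503.0 54.1 272.3
21 0.753 -0.84 0.75 end y,z 502.0 45.8 264.8
22 0.703 -0.8 0.79 end y,z 500.0 37.8 256.9
23 0.653 -0.76 0.83 end y,z 499.0 30.3 248.6
24 0.603 -0.72 0.87 end y,z 498.0 23.1 240.0
25 0.553 -0.68 0.9 end y,z 497.0 16.4 230.9
26 0.503 -0.63 0.93 end y,z 496.0 10.2 221.6
27 0.453 -0.58 0.96 end y,z 495.0 4.4 212.0
28 0.403 -0.54 0.99 end y,z 495.0 -0.9 202.0
29 0.353 -0.48 1.02 end y,z 494.0 -5.7 191.9
30 0.303 -0.43 1.04 end y,z 493.0 -10.0 181.5
31 0.253 -0.38 1.06 end y,z 493.0 -13.7 170.8
32 0.203 -0.33 1.08 end y,z 492.0 -17.0 160.1
33 0.173 -0.17 0.65 end y,z 492.0 -18.6 153.5
34 0.143 -0.15 0.66 end y,z 492.0 -20.1 146.9
35 0.113 -0.13 0.66 end y,z 491.0 -21.4 140.3
36 0.083 -0.11 0.67 end y,z 491.0 -22.5 133.6
37 0.053 -0.09 0.67 end y,z 491.0 -23.4 126.9
38 0.023 -0.07 0.67 end y,z 491.0 -24.1 120.2
39 0.0 -0.04 0.52 end y,z 491.0 -24.5 115.0
```

>>> servo_tool:
  deltas:
    - [[0,0,0],[0,-0.45,-0.1],0]
    - [[0,0,0],[0,-0.65,-0.15],0]
    - [[0,0,0],[0,-1.1,-0.2],0]
    - [[0,0,0],[0,-1.12,-0.14],0]
    - [[0,0,0],[0,-1.12,-0.08],0]
    - [[0,0,0],[0,-1.13,-0.03],0]
    - [[0,0,0],[0,-1.13,0.03],0]
    - [[0,0,0],[0,-1.12,0.09],0]

```text
time_s: 16.45
tcp_pos: [521.8, 175.4, 325.5]
eef_rot: [[-0.989, 0.147, 0.002], [0.147, 0.989, 0.002], [-0.002, 0.002, -1.0]]
ft_force: [0.2, 2.3, 5.4]
grip_width: 15.5
finger_force: 20.0
```

>>> servo_tool:
  deltas:
    - [[0,0,0],[0,-1.12,0.14],0]
    - [[0,0,0],[0,-1.11,0.2],0]
    - [[0,0,0],[0,-1.1,0.25],0]
    - [[0,0,0],[0,-1.08,0.31],0]
    - [[0,0,0],[0,-1.07,0.36],0]
    - [[0,0,0],[0,-1.05,0.41],0]
    - [[0,0,0],[0,-1.03,0.47],0]
    - [[0,0,0],[0,-1.0,0.52],0]
  force: 30

```text
time_s: 17.25
tcp_pos: [508.6, 89.8, 296.7]
eef_rot: [[-0.989, 0.148, -0.002], [0.148, 0.989, -0.0], [0.002, -0.001, -1.0]]
ft_force: [0.3, 3.2, 1.5]
grip_width: 15.3
finger_force: 30.0
```

>>> servo_tool:
  deltas:
    - [[0,0,0],[0,-0.97,0.57],0]
    - [[0,0,0],[0,-0.95,0.61],0]
    - [[0,0,0],[0,-0.91,0.66],0]
    - [[0,0,0],[0,-0.88,0.71],0]
    - [[0,0,0],[0,-0.84,0.75],0]
    - [[0,0,0],[0,-0.8,0.79],0]
    - [[0,0,0],[0,-0.76,0.83],0]
    - [[0,0,0],[0,-0.72,0.87],0]

```text
time_s: 18.05
tcp_pos: [498.4, 22.6, 238.7]
eef_rot: [[-0.989, 0.148, -0.002], [0.148, 0.989, -0.0], [0.002, -0.0, -1.0]]
ft_force: [-3.1, 1.3, 0.3]
grip_width: 14.9
finger_force: 30.0
```

>>> servo_tool:
  deltas:
    - [[0,0,0],[0,-0.68,0.9],0]
    - [[0,0,0],[0,-0.63,0.93],0]
    - [[0,0,0],[0,-0.58,0.96],0]
    - [[0,0,0],[0,-0.54,0.99],0]
    - [[0,0,0],[0,-0.48,1.02],0]
    - [[0,0,0],[0,-0.43,1.04],0]
    - [[0,0,0],[0,-0.2,0.53],0]
    - [[0,0,0],[0,-0.18,0.53],0]

```text
time_s: 18.85
tcp_pos: [493.4, -13.9, 170.1]
eef_rot: [[-0.989, 0.148, -0.001], [0.148, 0.989, -0.0], [0.001, -0.001, -1.0]]
ft_force: [-4.4, 0.5, -0.8]
grip_width: 15.1
finger_force: 30.0
```

>>> servo_tool:
  deltas:
    - [[0,0,0],[0,-0.17,0.54],0]
    - [[0,0,0],[0,-0.16,0.54],0]
    - [[0,0,0],[0,-0.09,0.33],0]
    - [[0,0,0],[0,-0.08,0.32],0]
    - [[0,0,0],[0,-0.08,0.33],0]
    - [[0,0,0],[0,-0.07,0.33],0]
    - [[0,0,0],[0,-0.07,0.33],0]
    - [[0,0,0],[0,-0.06,0.33],0]

```text
time_s: 19.65
tcp_pos: [492.3, -21.6, 140.1]
eef_rot: [[-0.989, 0.148, -0.0], [0.148, 0.989, -0.001], [0.0, -0.001, -1.0]]
ft_force: [-4.3, -0.4, -1.1]
grip_width: 15.1
finger_force: 30.0
```

>>> servo_tool:
  deltas:
    - [[0,0,0],[0,-0.05,0.3],0]
    - [[0,0,0],[0,-0.05,0.3],0]
    - [[0,0,0],[0,-0.05,0.3],0]
    - [[0,0,0],[0,-0.05,0.3],0]
    - [[0,0,0],[0,-0.03,0.25],0]
    - [[0,0,0],[0,-0.03,0.25],0]
    - [[0,0,0],[0,-0.02,0.2],0]
    - [[0,0,0],[0,-0.02,0.2],0]

```text
time_s: 20.45
tcp_pos: [491.8, -24.6, 119.0]
eef_rot: [[-0.989, 0.148, -0.0], [0.148, 0.989, -0.001], [0.0, -0.001, -1.0]]
ft_force: [-5.4, -2.2, -0.8]
grip_width: 15.2
finger_force: 30.0
```

>>> servo_tool:
  deltas:
    - [[0,0,0],[0,0,0.08],0]
    - [[0,0,0],[0,0,0.08],0]
    - [[0,0,0],[0,0,0.08],0]
    - [[0,0,0],[0,0,0.08],0]
    - [[0,0,0],[0,0,0.05],0]
    - [[0,0,0],[0,0,0.05],0]
    - [[0,0,0],[0,0,0],0]
    - [[0,0,0],[0,0,0],0]

```text
time_s: 21.25
tcp_pos: [491.8, -25.0, 114.8]
eef_rot: [[-0.989, 0.148, -0.001], [0.148, 0.989, -0.002], [0.0, -0.002, -1.0]]
ft_force: [-4.0, -2.8, -2.1]
grip_width: 15.2
finger_force: 30.0
```

>>> servo_tool:
  deltas:
    - [[0,0,0],[0,0,0.05],0]
    - [[0,0,0],[0,0,0.05],0]
    - [[0,0,0],[0,0,0.05],0]
    - [[0,0,0],[0,0,0.05],0]
    - [[0,0,0],[0,0,0],0]
    - [[0,0,0],[0,0,0],0]
    - [[0,0,0],[0,0,0],0]
    - [[0,0,0],[0,0,0],0]

```text
time_s: 22.05
tcp_pos: [491.7, -25.1, 112.8]
eef_rot: [[-0.989, 0.148, -0.001], [0.148, 0.989, -0.002], [0.0, -0.002, -1.0]]
ft_force: [-5.7, -3.3, -1.5]
grip_width: 15.1
finger_force: 30.0
```

>>> servo_tool:
  deltas:
    - [[0,0,0],[0,0,0.05],0]
    - [[0,0,0],[0,0,0.05],0]
    - [[0,0,0],[0,0,0.05],0]
    - [[0,0,0],[0,0,0.05],0]
    - [[0,0,0],[0,0,0],0]
    - [[0,0,0],[0,0,0],0]
    - [[0,0,0],[0,0,0],0]
    - [[0,0,0],[0,0,0],0]

```text
time_s: 22.85
tcp_pos: [491.7, -25.3, 110.9]
eef_rot: [[-0.989, 0.148, -0.001], [0.148, 0.989, -0.002], [0.0, -0.002, -1.0]]
ft_force: [-4.7, -3.0, -0.5]
grip_width: 14.8
finger_force: 30.0
```

```bash
python3 - <<'E'
from h import *
np.set_printoptions(precision=2,suppress=True)
a=save('scene','s6');b=save('side','d6');C=np.array([511,109.]);e=np.array([.148,.989]);f=np.array([.989,-.148])
for n,c in(('s',a),('d',b)):
    Q=cloud(c,260,480,60,300);X=(Q[:,:2]-C)@e;Y=(Q[:,:2]-C)@f;m=(X>-80)&(X<80)&(abs(Y)<95)&(Q[:,2]>105)&(Q[:,2]<160)
    print(n,m.sum(),np.polyfit(X[m],Q[m][:,2],1))
E
```

```text
s 3652 [ -0.   128.18]
d 1018 [ -0.   129.73]
```

>>> servo_tool:
  deltas:
    - [[0,0,0],[0,0,0.08],0]
    - [[0,0,0],[0,0,0.08],0]
    - [[0,0,0],[0,0,0.08],0]
    - [[0,0,0],[0,0,0.08],0]
    - [[0,0,0],[0,0,0],0]
    - [[0,0,0],[0,0,0],0]
    - [[0,0,0],[0,0,0],0]
    - [[0,0,0],[0,0,0],0]

```text
time_s: 23.75
tcp_pos: [491.8, -25.3, 110.3]
eef_rot: [[-0.989, 0.148, 0.0], [0.148, 0.989, -0.003], [-0.001, -0.003, -1.0]]
ft_force: [-9.7, -3.4, 9.1]
grip_width: 15.2
finger_force: 30.0
```

```bash
python3 - <<'E'
from h import *
np.set_printoptions(precision=5,suppress=True)
C=np.array([511,109.]);e=np.array([.148,.989]);f=np.array([.989,-.148]);save('scene','s7')
for n in('s6','s7','d6'):
    c=load(n);Q=cloud(c,260,480,60,300);X=(Q[:,:2]-C)@e;Y=(Q[:,:2]-C)@f;m=(X>-80)&(X<80)&(abs(Y)<95)&(Q[:,2]>120)&(Q[:,2]<140)
    print(n,m.sum(),np.polyfit(X[m],Q[m][:,2],1))
E
```

```text
s6 3652 [ -0.0007  128.17829]
s7 3656 [  0.00118 128.03094]
d6 1018 [ -0.00191 129.72959]
```

The lid is shut: it stopped moving and the force rose to +9 N. Releasing and withdrawing upward.

>>> servo_tool:
  deltas:
    - [[0,0,0],[0,0,0],0.1]
    - [[0,0,0],[0,0,0],0.25]
    - [[0,0,0],[0,0,0],0.45]
    - [[0,0,0],[0,0,0],0.45]
    - [[0,0,0],[0,0,0],0.45]
    - [[0,0,0],[0,0,0],0.45]
    - [[0,0,0],[0,0,0],0.45]
    - [[0,0,0],[0,0,0],0.45]

```text
time_s: 24.6
tcp_pos: [492.0, -24.2, 107.8]
eef_rot: [[-0.989, 0.148, 0.0], [0.148, 0.989, -0.0], [-0.0, -0.0, -1.0]]
ft_force: [-0.1, 0.1, -0.1]
grip_width: 41.9
finger_force: 0.0
```

>>> servo_tool:
  deltas:
    - [[0,0,0],[0,0,-0.3],0.45]
    - [[0,0,0],[0,0,-0.7],0.45]
    - [[0,0,0],[0,0,-1.5],0.45]
    - [[0,0,0],[0,0,-2.5],0.45]
    - [[0,0,0],[0,0,-3],0.45]
    - [[0,0,0],[0,0,-3],0.45]
    - [[0,0,0],[0,0,-2],0.45]
    - [[0,0,0],[0,0,-1],0.45]

```text
time_s: 25.4
tcp_pos: [492.9, -24.4, 251.2]
eef_rot: [[-0.989, 0.148, 0.005], [0.148, 0.989, -0.001], [-0.005, -0.0, -1.0]]
ft_force: [0.4, -0.4, -0.4]
grip_width: 42.4
finger_force: 0.0
```

```bash
python3 - <<'E'
from h import *
np.set_printoptions(precision=5,suppress=True)
C=np.array([511,109.]);e=np.array([.148,.989]);f=np.array([.989,-.148]);c=save('scene','s8');save('side','d8')
Q=cloud(c,260,480,60,300);X=(Q[:,:2]-C)@e;Y=(Q[:,:2]-C)@f;m=(X>-80)&(X<80)&(abs(Y)<95)&(Q[:,2]>120)&(Q[:,2]<140)
print(m.sum(),np.polyfit(X[m],Q[m][:,2],1))
A=cv2.resize(cv2.imread('pics/s8.png'),(400,250));B=cv2.resize(cv2.imread('pics/d8.png'),(400,250));cv2.imwrite('pics/c8.png',np.hstack([A,B]))
E
```

```text
3767 [ -0.00093 128.06447]
```

View pics/c8.png

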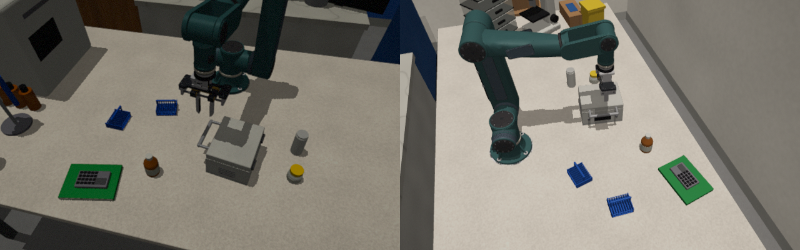

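The lid is level and shut, the gripper is clear, and the bottle, canister, jar and blue racks have not moved. Handing in.

```bash
python3 -c "
from cell import manip
print(manip.job_done())"
```

```text
the job is handed in; nothing more can be done
None
```

The steel rack is set down upright on the incubator floor, the lid was lowered gently until fully shut, the bystanders were left untouched, and the job was handed in at about 25 s (no verdict was returned).

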